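Make up two RF test kits from the bench stock

TASK

Make up the two test kits from the loose parts on the mat, one part to a bay, standing upright on the bay floor as it stands now, set down and not dropped. In the three-bay tray, counting from the bay next to its grip tab: the directional coupler, the tall load, the cavity filter; in the two-bay tray, counting from its grip tab: the step attenuator, then the short load. The finned attenuator is not wanted: leave it standing where it is on the mat.

Things in the scene. Friction and masses are not known exactly. Their poses are not given: they have to be found in the camera images.
- coupler_center (a point): directional coupler: plain aluminium oblong block 68 (x) x 24 (y) x 34 mm (z, upright), a 10 mm long brass-and-steel connector stub on each x end (88 mm over all along x) and a third 10 mm stub on its +y side, 24 mm towards +x from the middle; stubs 14 mm across. 0.16 kg. Point: centre of the block, 17 mm above its underside
- filter_center (a point): cavity filter: brass block 58 (x) x 32 (y) x 36 mm (z) with a row of four small tuning screws, 6 mm high, on top; no stubs. 0.18 kg. Point: centre of the block, 18 mm above its underside
- tall_load_center (a point): tall load: standing steel cylinder 36 mm in diameter, 62 mm high over all, the top 10 mm narrowed to 18 mm diameter, dark band near the foot. 0.15 kg. Point: on its axis half-way up, 31 mm above its underside
- short_load_center (a point): short load: like the tall load but only 28 mm in diameter and 36 mm high over all, the top 10 mm narrowed to 18 mm. 0.09 kg. Point: on its axis half-way up, 18 mm above its underside
- step_attenuator_center (a point): step attenuator: grey box 46 (x) x 40 (y) x 34 mm (z) with a black round knob (26 mm diameter, 14 mm high, fixed) on top, 48 mm high over all, and a 10 mm connector stub on each x end, its top 19 mm above the underside. 0.17 kg. Point: on the middle axis, 24 mm above its underside
- finned_attenuator_center (a point): finned attenuator, to be left alone: standing aluminium stack of six round fins 46 mm in diameter with a thin brass stub on top, 58 mm high. Point: on its axis half-way up, 29 mm above its underside
- three_bay_tray: fixed black tray. Origin: centre of its underside, on the table; x along the row of bays, away from the grip tab, a flat lip 20 x 50 mm on the -x end. Bays 76 (x) x 104 mm (y) inside; grey floor 4 mm and tops of the 4 mm thick walls and dividers 16 mm above the table. Three bays, 244 x 112 mm; bay centres at x = -80 (next to the tab), 0 and +80 mm, y = 0.
- two_bay_tray: fixed black tray. Origin: centre of its underside, on the table; x along the row of bays, away from the grip tab, a flat lip 20 x 50 mm on the -x end. Bays 76 (x) x 104 mm (y) inside; grey floor 4 mm and tops of the 4 mm thick walls and dividers 16 mm above the table. Two bays, 164 x 112 mm; bay centres at x = -40 (next to the tab) and +40 mm, y = 0.
Not all that is in view belongs to the job. What is shaped like the part that bears short_load_center but brown or orange is not meant.

How it is judged:
By the outcome, as a careful person would: the job done as asked, in the order asked, and still so for the second after the job is handed in, with the robot touching nothing.
It also fails if it takes over 120 s, if anything falls off the work surface, if the arm or the gripper's body presses on something with over 40 N, if the wrist force passes 120 N, or if a joint passes its speed limit or range.

ROBOT

A 6-joint arm with a two-finger parallel gripper is mounted at the origin on the work surface. World frame = base frame: x ahead of the robot, y to its left, z up, the work surface at z = 0. Lengths are in m, angles in rad, forces in N, time in s.
With the tool pointing down it reaches from about 0.375 to 0.925 m from the base axis. Payload 5.7 kg.
Tool frame: the origin (TCP) lies at the very end of the fingers, on their centre line; the grasp point (between the pads) lies 19 mm behind it (r.grasp_offset is the distance from the TCP to the grasp point, in m); x points along the fingers, y is the direction in which the jaws open and shut, and the axes are right-handed (so a half turn about x gives the same grasp; the last joint's range is limited). The gripper opens to 88 mm and grips with 3 to 60 N. Pads are 20 mm wide; open, the fingers measure 115 mm over their backs; the gripper's body (75 mm by 178 mm) begins 61 mm behind the grasp point.
Start: joints at [-1.387, 0.359, 1.51, -0, 1.272, -0.115], TCP at [0.177, -0.573, 0.223] pointing down, gripper open.
Joint ranges: [-2.97, 2.97], [-1.01, 2.36], [0.21, 2.38], [-0.96, 4.11], [0.2, 2.71], [-2.98, 2.98]. Speed limits (rad/s): [2.39, 2.39, 3.14, 3.14, 3.14, 3.14].

INTERFACE

Orientations are given as a unit quaternion [x, y, z, w].
In Python, from workcell import r gives the robot as it stands. The module is installed in compiled form; this text tells all that it offers.
- The arm moves only by the tool play_rows, never from a script. Its arguments are lists of equal length, an entry for each row: "translation": the shift along the tool's x, y, z in m, a list of three; "dr": the turn, a rotation vector about the tool's x, y, z in degrees, a list of three; "claw": the finger opening in m, from 0 to 0.0878. A call has 1 to 20 rows; each row shifts and turns the commanded pose from where the row before left it, along the tool's axes as they then stand; what a row does not reach is not made up. A row lasts 1/12 s, in which the tool goes at most 41.7 mm and 7.16 degrees, less where a joint would pass 70% of its speed; a pose out of reach is approached as far as the arm can. A call with a gripper value outside its range is refused whole. The fingers move at their own pace and stop on an object; "grip_force" is the grip in N (left out, the last holds). Time passes only in rows, so rows that do not move let the fingers close. It gives the time, the measured TCP pose, the force and the opening at its end, in the units of the state.
- r.observe(): the state, without advancing time (a new reading comes with each control period).
- r.get_image(name): name is "scene" or "top" or "wrist"; returns a dict with "img" (400x640x3 uint8, blue, green, red), "fx", "fy", "cx", "cy" (pixels), "extrinsics" (4x4, takes a point from camera to world coordinates). Camera axes: x right, y down, z forward; pixel columns grow to the right and rows downward; lengths in m; the calibration is good to about 2 mm. A picture is of the moment at which its call begins. There is no depth.
- r.close_job(): hands the job in, once; it reports no verdict.
Trained networks look in a picture, given as the dict that the camera call returned (one of the last four; its "shot" number tells which), for a name from the list of things; names that differ only in an ending like _2 or _b are one class to them, and where a whole thing is asked for, a point or a joint stands for the part that bears it (a point fixed in the world has none). Each returns a list of dicts, best first, with "score" (0 to 1); they miss things now and then, are a little off and sometimes report something else, mostly with a low value. They report only what shows in the picture. A call takes as long as a camera call. They do not tell look-alikes from the thing itself.
- r.look_for(picture, thing): "extent" ([left, top, right, bottom] in pixels, round what is visible of it).
The state is a dict: "time": time; "joint_pos": joint angles; "joint_vel": joint speeds; "tau": joint torques, N m; "tool_pos": TCP position; "orientation": TCP orientation; "ft_force": force on the tool from outside, world axes, zero at the start; "moment": the same for the moment, N m; "opening": opening from 0.0 (shut) to 1.0 (fully open).
Only numpy, scipy, OpenCV 4.12 (cv2) and the standard library are available. Lean on these libraries where they do the work, as an engineer would, in place of code of your own. Each camera call takes 0.05 s, during which the arm holds its last target. There are 200 camera calls.

## Working session

There is one attempt and no reset: what is moved stays moved. The work goes in short steps, Python scripts to look and compute and a tool call to move; the robot and the scene stay as the last step left them, time stands still between calls to the robot, and variables do not carry over. Pictures are saved under pics/ and viewed, about 12 in all and at most 16, crops included, and the job is handed in when it is done.

Besides the shell and the picture viewer there is one more tool, called after ">>>" as name(argument=value, ...) on one line, values as JSON. play_rows: Moves the arm, as the interface text tells. Its arguments: {"type":"object","properties":{"translation":{"type":"array"},"dr":{"type":"array"},"claw":{"type":"array"},"grip_force":{"type":"number"}},"required":["translation","dr","claw"]}

```bash
ls; mkdir -p pics; python3 - <<'E'
from workcell import r
import cv2
o=r.observe();print(o)
for n in("top","scene"):
    p=r.get_image(n);cv2.imwrite(f"pics/{n}0.png",p["img"])
    print(n,p["fx"],p["cx"],p["cy"],p["extrinsics"],p["shot"])
    for t in "coupler_center filter_center tall_load_center short_load_center step_attenuator_center finned_attenuator_center three_bay_tray two_bay_tray".split():
        print(t,[(round(d["score"],2),[round(v) for v in d["extent"]]) for d in r.look_for(p,t)][:4])
E
```

```text
pics
{'time': 0.0, 'joint_pos': array([-1.38708385e+00,  3.59516501e-01,  1.51144510e+00, -4.76811374e-05,
        1.27250949e+00, -1.15093907e-01]), 'joint_vel': array([ 7.94195103e-04, -1.21941351e-03, -2.23503683e-05, -1.86020066e-03,
       -6.60176397e-04,  9.17821429e-04]), 'tau': array([ 2.24120893e-03, -5.15372515e+01, -2.70722830e+01,  6.77494216e-02,
        3.50192911e-02, -1.26044165e-04]), 'tool_pos': array([ 0.17647695, -0.57271813,  0.22179795]), 'orientation': array([-0.69918975, -0.10591948,  0.69926751, -0.10459311]), 'ft_force': array([0.05948107, 0.01258223, 0.35492293]), 'moment': array([-0.00109033,  0.01316808, -0.01973979]), 'opening': 1.0015685978001623}
top 462.9168197343281 319.2870060930986 199.77747915903396 [[ 0.02321624 -0.99830973  0.05327934  0.5246249 ]
 [-0.99970964 -0.02283876  0.00768303  0.00895872]
 [-0.00645321 -0.05344224 -0.99855009  1.09582678]
 [ 0.          0.          0.          1.        ]] 1
coupler_center [(0.66, [261, 232, 284, 264])]
filter_center [(0.86, [313, 170, 336, 196])]
tall_load_center [(0.57, [374, 178, 392, 193])]
short_l
[... 376 characters left out ...]
3  0.46929387 -0.38905863  0.84573898]
 [ 0.60942942  0.59533204 -0.52361775  0.3643744 ]
 [-0.01411153 -0.65218328 -0.75792997  0.56383854]
 [ 0.          0.          0.          1.        ]] 2
coupler_center [(0.75, [383, 203, 409, 244])]
filter_center [(0.68, [286, 209, 312, 246])]
tall_load_center [(0.8, [255, 165, 273, 194])]
short_load_center [(0.97, [345, 362, 367, 389]), (0.76, [307, 294, 328, 322]), (0.53, [330, 256, 344, 277]), (0.5, [364, 238, 373, 257])]
step_attenuator_center [(0.74, [303, 148, 342, 172])]
finned_attenuator_center [(0.96, [349, 168, 371, 202])]
three_bay_tray [(0.95, [361, 254, 535, 370]), (0.19, [328, 257, 344, 275])]
two_bay_tray [(0.94, [220, 104, 301, 158])]
```

```bash
python3 - <<'E'
import cv2
i=cv2.imread("pics/top0.png")[120:300,150:490];cv2.imwrite("pics/top0c.png",cv2.resize(i,(800,424),interpolation=cv2.INTER_CUBIC))
i=cv2.imread("pics/scene0.png")[90:400,190:550];cv2.imwrite("pics/scene0c.png",cv2.resize(i,(696,600),interpolation=cv2.INTER_CUBIC))
E
```

```text
(no output)
```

View pics/top0c.png

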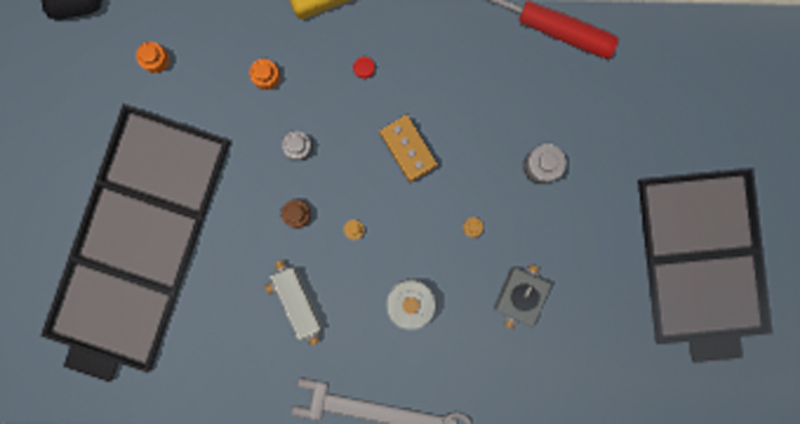

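View pics/scene0c.png

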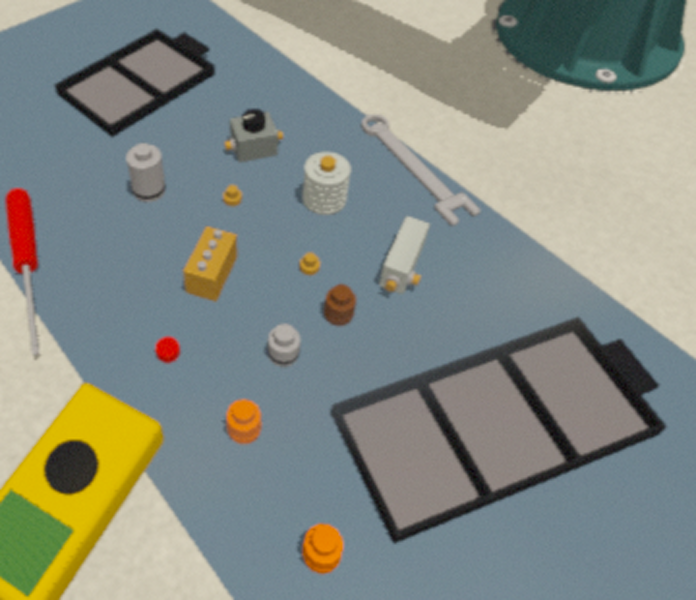

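The top view shows the three-bay tray at the left with its tab at the bottom, the two-bay tray at the right with its tab also at the bottom. In full-frame pixels, the silver short load is near (276,182), and the brown and orange ones are look-alikes. The coupler is near (276,249), the filter near (324,183), the tall load near (382,189), the step attenuator near (373,246) and the finned attenuator near (325,249).

```bash
cat > h.py <<'E'
import numpy as np, cv2
def ray(p,px,z):
    E=np.array(p["extrinsics"]);d=E[:3,:3]@[(px[0]-p["cx"])/p["fx"],(px[1]-p["cy"])/p["fy"],1]
    return (E[:3,3]+d*(z-E[2,3])/d[2])
def proj(p,X):
    E=np.array(p["extrinsics"]);c=E[:3,:3].T@(np.array(X)-E[:3,3])
    return np.array([p["cx"]+p["fx"]*c[0]/c[2],p["cy"]+p["fy"]*c[1]/c[2]])
def mask(img,t=8):
    lab=cv2.cvtColor(img,cv2.COLOR_BGR2LAB).astype(float)
    m=np.median(lab.reshape(-1,3),0) if t<0 else None
    return lab
def rect(p,cnt,z):
    """min-area rectangle of an image contour laid on the plane z: centre, sizes mm, angle of long side deg"""
    w=np.array([ray(p,q,z)[:2]*1000 for q in cnt.reshape(-1,2)],np.float32)
    b=cv2.boxPoints(cv2.minAreaRect(w));e=[b[1]-b[0],b[2]-b[1]];e.sort(key=np.linalg.norm)
    a=np.degrees(np.arctan2(e[1][1],e[1][0]))%180
    return b.mean(0).round(1),round(float(np.linalg.norm(e[1])),1),round(float(np.linalg.norm(e[0])),1),round(float(a),1)
E
python3 - <<'E'
from workcell import r
from h import *
p=r.get_image("top")
K=4;img=cv2.resize(p["img"],None,fx=K,fy=K,interpolation=cv2.INTER_CUBIC)
lab=cv2.cvtColor(img,cv2.COLOR_BGR2LAB).astype(int)
mat=np.median(lab[150*K:290*K,250*K:420*K].reshape(-1,3),0);print("mat",mat)
def up(c): return (c.reshape(-1,2)+.5)/K-.5
for n,(x0,y0,x1,y1),z in [("coupler",(258,228,290,270),.02),("filter",(306,164,342,202),.036),("tall",(366,174,396,200),.052),("short",(266,172,286,194),.026),("step",(354,228,388,262),.025),("fin",(308,234,342,264),.05)]:
    s=np.s_[y0*K:y1*K,x0*K:x1*K]
    m=(lab[s][...,2]>(mat[2]+128)/2-1).astype(np.uint8)
    c=max(cv2.findContours(m,0,2)[0],key=cv2.contourArea)+[x0*K,y0*K]
    print(n,rect(p,up(c),z))
    if n in("coupler","step"):
        k=cv2.getStructuringElement(2,(9*K-7,9*K-7)) # drop stubs
        c=max(cv2.findContours(cv2.morphologyEx(m,2,k),0,2)[0],key=cv2.contourArea)+[x0*K,y0*K]
        print("  body",rect(p,up(c),.034))
for n,(x0,y0,x1,y1) in [("three",(160,155,258,290)),("two",(415,182,486,280))]:
    s=np.s_[y0*K:y1*K,x0*K:x1*K]
    m=((lab[s][...,2]>mat[2]+8)&(lab[s][...,0]>80)).astype(np.uint8)
    for c in cv2.findContours(m,0,2)[0]:
        if cv2.contourArea(c)>3000: print(n,rect(p,up(c+[x0*K,y0*K]),.006))
w=r.get_image("wrist");cv2.imwrite("pics/w0.png",w["img"]);print(w["fx"],np.array(w["extrinsics"]).round(3).tolist(),r.observe()["tool_pos"])
E
```

```text
mat [120. 126. 121.]
coupler (array([468. , 116.1], dtype=float32), 90.3, 39.6, 35.2)
  body (array([468.3, 114.3], dtype=float32), 79.4, 33.4, 29.7)
filter (array([620.7,   9.2], dtype=float32), 63.1, 36.0, 32.4)
tall (array([ 607.4, -122.4], dtype=float32), 42.8, 37.1, 117.9)
short (array([622.2, 118.4], dtype=float32), 31.4, 29.1, 91.3)
step (array([ 478.8, -105.7], dtype=float32), 68.6, 44.8, 158.0)
  body (array([ 479.9, -105. ], dtype=float32), 57.0, 44.1, 158.4)
fin (array([470.1,   3.6], dtype=float32), 49.3, 48.4, 1.2)
three (array([519.7, 250.2], dtype=float32), 69.3, 39.7, 162.6)
three (array([595.5, 226.9], dtype=float32), 69.1, 39.9, 162.5)
three (array([610.3, 274.7], dtype=float32), 74.9, 50.0, 154.9)
303.3344049859425 [[0.294, -0.92, -0.261, 0.247], [-0.956, -0.283, -0.08, -0.551], [-0.0, 0.273, -0.962, 0.384], [0.0, 0.0, 0.0, 1.0]] [ 0.17659837 -0.5733962   0.22261738]
```

```bash
python3 - <<'E'
from workcell import r
from h import *
p=r.get_image("top")
K=4;img=cv2.resize(p["img"],None,fx=K,fy=K,interpolation=cv2.INTER_CUBIC)
lab=cv2.cvtColor(img,cv2.COLOR_BGR2LAB).astype(int)
def up(c): return (c.reshape(-1,2)+.5)/K-.5
for n,(x0,y0,x1,y1),L,W in [("three",(160,155,258,290),244,112),("two",(415,182,486,280),164,112)]:
    m=(lab[y0*K:y1*K,x0*K:x1*K,0]<75).astype(np.uint8)
    c=max(cv2.findContours(m,0,2)[0],key=cv2.contourArea)
    f=cv2.drawContours(np.zeros_like(m),[c],-1,1,-1)
    f2=cv2.morphologyEx(f,2,np.ones((2,2),np.uint8)); f2=cv2.morphologyEx(f2,2,cv2.getStructuringElement(2,(28*K,28*K)))
    c2=max(cv2.findContours(f2,0,2)[0],key=cv2.contourArea)+[x0*K,y0*K]
    print(n,rect(p,up(c2),.012))
    # inner holes of dark frame
    cs,hr=cv2.findContours(m,2,2)
    for q,h in zip(cs,hr[0]):
        if h[3]>=0 and cv2.contourArea(q)>3000: print("  bay",rect(p,up(q+[x0*K,y0*K]),.012))
m=(lab[228*K:270*K,258*K:290*K,0]>175).astype(np.uint8)
c=max(cv2.findContours(m,0,2)[0],key=cv2.contourArea)+[258*K,228*K];print("coupler top",rect(p,up(c),.034))
E
```

```text
three (array([520.1, 278.8], dtype=float32), 259.2, 116.6, 162.4)
  bay (array([452.6, 300.4], dtype=float32), 100.6, 73.0, 72.6)
  bay (array([528.1, 276.8], dtype=float32), 100.5, 72.9, 72.5)
  bay (array([604. , 252.9], dtype=float32), 100.2, 72.7, 72.4)
two (array([ 516.6, -288. ], dtype=float32), 176.1, 116.2, 6.8)
  bay (array([ 483.3, -289.8], dtype=float32), 100.8, 72.5, 97.0)
  bay (array([ 562.4, -280.5], dtype=float32), 99.5, 71.8, 97.0)
coupler top (array([467.1, 116. ], dtype=float32), 68.0, 22.3, 25.6)
```

View pics/w0.png

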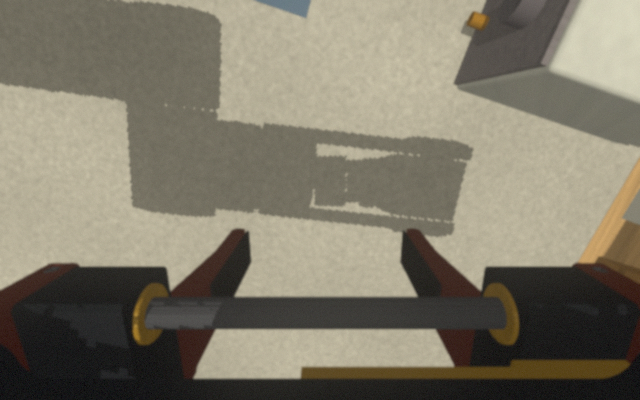

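The wrist picture shows only the jaws and bare table, plus a box corner at upper right (around 460,80), so it helps with nothing yet. The tray bays and parts are located well enough to start moving.

```bash
cat >> h.py <<'E'
from scipy.spatial.transform import Rotation as R
def plan(o,way):
    """o state; way: list of (x,y,z mm, jaw yaw deg or None). Turn is done first, then the shift."""
    q=R.from_quat(o["orientation"]);pos=np.array(o["tool_pos"])*1000
    M=q.as_matrix();print("pos",pos.round(1),"tilt",(np.degrees(np.arccos(-M[2,0]))).round(2),"jaw",np.degrees(np.arctan2(M[1,1],M[0,1])).round(1),"q6",np.degrees(o["joint_pos"][5]).round(0),"F",o["ft_force"].round(1),"open mm",round(o["opening"]*88,1),"t",round(o["time"],1))
    jaw=np.degrees(np.arctan2(M[1,1],M[0,1]))
    for x,y,z,j in way:
        t=0
        if j is not None:
            t=(j-jaw+90)%180-90; jaw+=t   # world ccw
        c,s=np.cos(np.radians(jaw)),np.sin(np.radians(jaw))
        Y=np.array([c,s,0]);X=np.array([0,0,-1.]);Z=np.cross(X,Y)
        d=np.array([x,y,z])-pos;pos=np.array([x,y,z],float)
        print("turn about tool x",round(-t,1)," shift",(X@d).round(1),(Y@d).round(1),(Z@d).round(1))
E
python3 - <<'E'
from workcell import r
from h import *
plan(r.observe(),[(450,-250,180,None),(467,116,180,None)])
plan(r.observe(),[(450,-250,180,None),(467,116,180,115.6)])
E
```

```text
pos [ 176.6 -573.4  222.6] tilt 0.01 jaw -72.9 q6 -7.0 F [-0.2  0.2 -0.2] open mm 87.9 t 1.1
turn about tool x 0  shift 42.6 -228.6 -356.5
turn about tool x 0  shift 0.0 -344.8 -124.0
pos [ 176.6 -573.4  222.6] tilt 0.01 jaw -72.9 q6 -7.0 F [-0.2  0.2 -0.2] open mm 87.9 t 1.1
turn about tool x 0  shift 42.6 -228.6 -356.5
turn about tool x -8.5  shift 0.0 -322.7 -173.5
```

>>> play_rows(translation=[[0.0035, -0.019, -0.0297], [0.0035, -0.019, -0.0297], [0.0035, -0.019, -0.0297], [0.0035, -0.019, -0.0297], [0.0035, -0.019, -0.0297], [0.0035, -0.019, -0.0297], [0.0035, -0.019, -0.0297], [0.0035, -0.019, -0.0297], [0.0035, -0.019, -0.0297], [0.0035, -0.019, -0.0297], [0.0035, -0.019, -0.0297], [0.0035, -0.019, -0.0297], [0, 0, 0], [0, 0, 0]], dr=[[0, 0, 0], [0, 0, 0], [0, 0, 0], [0, 0, 0], [0, 0, 0], [0, 0, 0], [0, 0, 0], [0, 0, 0], [0, 0, 0], [0, 0, 0], [0, 0, 0], [0, 0, 0], [-4.25, 0, 0], [-4.25, 0, 0]], claw=[0.0878, 0.0878, 0.0878, 0.0878, 0.0878, 0.0878, 0.0878, 0.0878, 0.0878, 0.0878, 0.0878, 0.0878, 0.0878, 0.0878], grip_force=20)

```text
time: 2.22
tool_pos: [0.4513, -0.2486, 0.1805]
orientation: [0.689, 0.159, -0.689, 0.159]
ft_force: [0.4, -0.6, 1.0]
opening: 1.002
```

>>> play_rows(translation=[[0, -0.0293, -0.0158], [0, -0.0293, -0.0158], [0, -0.0293, -0.0158], [0, -0.0293, -0.0158], [0, -0.0293, -0.0158], [0, -0.0293, -0.0158], [0, -0.0293, -0.0158], [0, -0.0293, -0.0158], [0, -0.0293, -0.0158], [0, -0.0293, -0.0158], [0, -0.0293, -0.0158], [0, 0, 0], [0, 0, 0]], dr=[[0, 0, 0], [0, 0, 0], [0, 0, 0], [0, 0, 0], [0, 0, 0], [0, 0, 0], [0, 0, 0], [0, 0, 0], [0, 0, 0], [0, 0, 0], [0, 0, 0], [0, 0, 0], [0, 0, 0]], claw=[0.0878, 0.0878, 0.0878, 0.0878, 0.0878, 0.0878, 0.0878, 0.0878, 0.0878, 0.0878, 0.0878, 0.0878, 0.0878])

```text
time: 3.3
tool_pos: [0.4674, 0.1166, 0.1807]
orientation: [0.689, 0.158, -0.689, 0.158]
ft_force: [-0.3, -0.6, 0.2]
opening: 0.999
```

```bash
python3 - <<'E'
from workcell import r
from h import *
plan(r.observe(),[(467,116,60,115.6),(467,116,7,None)])
p=r.get_image("wrist")
i=p["img"].copy()
C=np.array([467,116]);a=np.radians(25.6);u=np.array([np.cos(a),np.sin(a)]);v=np.array([-u[1],u[0]])
pts=[proj(p,np.append((C+u*sx*34+v*sy*12)/1000,.034)) for sx,sy in((1,1),(1,-1),(-1,-1),(-1,1))]
cv2.polylines(i,[np.int32(pts)],True,(0,0,255),1)
cv2.imwrite("pics/w1.png",i)
E
```

```text
pos [467.4 116.6 180.7] tilt 0.01 jaw -64.2 q6 70.0 F [-0.3 -0.6  0.2] open mm 87.9 t 3.3
turn about tool x 0.2  shift 120.7 0.4 0.6
turn about tool x 0  shift 53.0 0.0 0.0
```

View pics/w1.png

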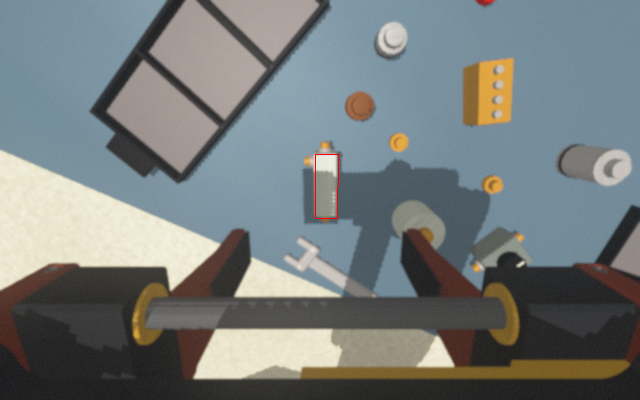

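The wrist view shows my predicted coupler outline (red, 315–338 × 154–218) lying on its top face. The third stub at (308,161) is clear of the pads. I'm going down to grip it.

>>> play_rows(translation=[[0.03, 0, 0], [0.03, 0, 0], [0.03, 0, 0], [0.03, 0, 0], [0.03, 0, 0], [0.012, 0, 0], [0.012, 0, 0], [0, 0, 0], [0, 0, 0], [0, 0, 0], [0, 0, 0], [0, 0, 0], [0, 0, 0], [0, 0, 0], [0, 0, 0]], dr=[[0, 0, 0], [0, 0, 0], [0, 0, 0], [0, 0, 0], [0, 0, 0], [0, 0, 0], [0, 0, 0], [0, 0, 0], [0, 0, 0], [0, 0, 0], [0, 0, 0], [0, 0, 0], [0, 0, 0], [0, 0, 0], [0, 0, 0]], claw=[0.0878, 0.0878, 0.0878, 0.0878, 0.0878, 0.0878, 0.0878, 0.0878, 0.015, 0.015, 0.015, 0.015, 0.015, 0.015, 0.015], grip_force=20)

```text
time: 4.6
tool_pos: [0.4677, 0.1153, 0.0071]
orientation: [0.69, 0.157, -0.689, 0.157]
ft_force: [0.6, 0.3, -0.5]
opening: 0.51
```

```bash
python3 - <<'E'
from workcell import r
from h import *
o=r.observe();x,y,z=o["tool_pos"]*1000
plan(o,[(x,y,80,162.5),(452.6,300.4,80,None),(452.6,300.4,z+4,None)])
E
```

```text
pos [467.7 115.3   7.1] tilt 0.04 jaw -64.4 q6 70.0 F [ 0.6  0.3 -0.5] open mm 44.8 t 4.6
turn about tool x -46.9  shift -72.9 0.0 0.0
turn about tool x 0  shift 0.0 -70.0 -172.0
turn about tool x 0  shift 68.9 0.0 0.0
```

>>> play_rows(translation=[[0, 0, 0], [0, 0, 0], [0, 0, 0], [0, 0, 0], [0, 0, 0], [-0.013, 0, 0], [-0.03, 0, 0], [-0.03, 0, 0], [0, 0, 0], [0, 0, 0], [0, 0, 0], [0, 0, 0], [0, 0, 0], [0, 0, 0], [0, 0, 0], [0, 0, 0]], dr=[[0, 0, 0], [0, 0, 0], [0, 0, 0], [0, 0, 0], [0, 0, 0], [0, 0, 0], [0, 0, 0], [0, 0, 0], [-6.7, 0, 0], [-6.7, 0, 0], [-6.7, 0, 0], [-6.7, 0, 0], [-6.7, 0, 0], [-6.7, 0, 0], [-6.7, 0, 0], [0, 0, 0]], claw=[0.015, 0.015, 0.015, 0.015, 0.015, 0.015, 0.015, 0.015, 0.015, 0.015, 0.015, 0.015, 0.015, 0.015, 0.015, 0.015])

```text
time: 5.93
tool_pos: [0.467, 0.1151, 0.0794]
orientation: [-0.569, -0.42, 0.57, -0.419]
ft_force: [0.2, 0.6, -0.9]
opening: 0.272
```

```bash
python3 - <<'E'
from workcell import r
from h import *
o=r.observe();x,y,z=o["tool_pos"]*1000
plan(o,[(452.6,300.4,z,None),(452.6,300.4,11,None)])
E
```

```text
pos [467.  115.1  79.4] tilt 0.05 jaw -17.2 q6 23.0 F [ 0.2  0.6 -0.9] open mm 23.9 t 5.9
turn about tool x 0  shift 0.0 -68.7 -172.7
turn about tool x 0  shift 68.4 0.0 0.0
```

>>> play_rows(translation=[[0, -0.0098, -0.0247], [0, -0.0098, -0.0247], [0, -0.0098, -0.0247], [0, -0.0098, -0.0247], [0, -0.0098, -0.0247], [0, -0.0098, -0.0247], [0, -0.0099, -0.0245], [0, 0, 0], [0.025, 0, 0], [0.025, 0, 0], [0.01, 0, 0], [0.004, 0, 0], [0, 0, 0]], dr=[[0, 0, 0], [0, 0, 0], [0, 0, 0], [0, 0, 0], [0, 0, 0], [0, 0, 0], [0, 0, 0], [0, 0, 0], [0, 0, 0], [0, 0, 0], [0, 0, 0], [0, 0, 0], [0, 0, 0]], claw=[0.015, 0.015, 0.015, 0.015, 0.015, 0.015, 0.015, 0.015, 0.015, 0.015, 0.015, 0.015, 0.015])

```text
time: 7.02
tool_pos: [0.453, 0.2997, 0.0148]
orientation: [-0.57, -0.418, 0.571, -0.418]
ft_force: [1.4, 0.1, -1.4]
opening: 0.274
```

```bash
python3 - <<'E'
from workcell import r
from h import *
plan(r.observe(),[(452.6,300.4,11,None)])
p=r.get_image("top");cv2.imwrite("pics/t1.png",cv2.resize(p["img"][120:300,150:490],(800,424),interpolation=cv2.INTER_CUBIC))
E
```

```text
pos [453.  299.7  14.8] tilt 0.15 jaw -17.6 q6 44.0 F [ 1.4  0.1 -1.4] open mm 24.1 t 7.0
turn about tool x 0  shift 3.8 -0.6 -0.5
```

Lower the last few millimetres in small steps, open a little (to 38 mm), and rise.

>>> play_rows(translation=[[0.002, 0, 0], [0.0015, 0, 0], [0, 0, 0]], dr=[[0, 0, 0], [0, 0, 0], [0, 0, 0]], claw=[0.015, 0.015, 0.015])

```text
time: 7.32
tool_pos: [0.4544, 0.3007, 0.0128]
orientation: [0.571, 0.418, -0.57, 0.418]
ft_force: [-0.4, 0.3, -1.7]
opening: 0.273
```

>>> play_rows(translation=[[0.0005, 0, 0], [0, 0, 0]], dr=[[0, 0, 0], [0, 0, 0]], claw=[0.015, 0.015])

```text
time: 7.48
tool_pos: [0.454, 0.3007, 0.0121]
orientation: [0.57, 0.418, -0.57, 0.418]
ft_force: [0.3, -1.1, -1.3]
opening: 0.269
```

>>> play_rows(translation=[[0.001, 0, 0], [0, 0, 0]], dr=[[0, 0, 0], [0, 0, 0]], claw=[0.015, 0.015])

```text
time: 7.65
tool_pos: [0.4538, 0.3006, 0.0107]
orientation: [0.57, 0.418, -0.57, 0.418]
ft_force: [-0.4, 0.8, -1.3]
opening: 0.275
```

>>> play_rows(translation=[[0.0007, 0, 0], [0, 0, 0]], dr=[[0, 0, 0], [0, 0, 0]], claw=[0.015, 0.015])

```text
time: 7.82
tool_pos: [0.4538, 0.3006, 0.0107]
orientation: [0.57, 0.418, -0.57, 0.418]
ft_force: [-2.3, -1.7, 5.9]
opening: 0.273
```

Contact felt, so the coupler is standing on the floor. Release, lift, turn.

>>> play_rows(translation=[[0, 0, 0], [0, 0, 0], [0, 0, 0], [0, 0, 0], [-0.01, 0, 0], [-0.025, 0, 0], [-0.025, 0, 0], [-0.01, 0, 0], [-0.01, 0, 0], [-0.01, 0, 0], [-0.01, 0, 0], [-0.01, 0, 0], [-0.01, 0, 0], [-0.01, 0, 0], [-0.01, 0, 0], [-0.01, 0, 0], [-0.01, 0, 0], [-0.01, 0, 0], [0, 0, 0], [0, 0, 0]], dr=[[0, 0, 0], [0, 0, 0], [0, 0, 0], [0, 0, 0], [0, 0, 0], [0, 0, 0], [0, 0, 0], [-7, 0, 0], [-7, 0, 0], [-7, 0, 0], [-7, 0, 0], [-7, 0, 0], [-7, 0, 0], [-7, 0, 0], [-7, 0, 0], [-7, 0, 0], [-7, 0, 0], [-7, 0, 0], [-7, 0, 0], [-6, 0, 0]], claw=[0.038, 0.038, 0.038, 0.038, 0.038, 0.038, 0.0878, 0.0878, 0.0878, 0.0878, 0.0878, 0.0878, 0.0878, 0.0878, 0.0878, 0.0878, 0.0878, 0.0878, 0.0878, 0.0878])

```text
time: 9.48
tool_pos: [0.4542, 0.3008, 0.1815]
orientation: [0.106, 0.699, -0.105, 0.7]
ft_force: [0.1, -0.6, -0.8]
opening: 0.998
```

```bash
python3 - <<'E'
from workcell import r
from h import *
plan(r.observe(),[(605,-121,180,None)])
E
```

```text
pos [454.2 300.8 181.5] tilt 0.12 jaw 72.9 q6 -47.0 F [ 0.1 -0.6 -0.8] open mm 87.8 t 9.5
turn about tool x 0  shift 1.5 -358.7 268.3
```

>>> play_rows(translation=[[0, -0.0276, 0.0206], [0, -0.0276, 0.0206], [0, -0.0276, 0.0206], [0, -0.0276, 0.0206], [0, -0.0276, 0.0206], [0, -0.0276, 0.0206], [0, -0.0276, 0.0206], [0, -0.0276, 0.0206], [0, -0.0276, 0.0206], [0, -0.0276, 0.0206], [0, -0.0276, 0.0206], [0, -0.0276, 0.0206], [0, -0.0276, 0.0206], [0, 0, 0], [0, 0, 0]], dr=[[0, 0, 0], [0, 0, 0], [0, 0, 0], [0, 0, 0], [0, 0, 0], [0, 0, 0], [0, 0, 0], [0, 0, 0], [0, 0, 0], [0, 0, 0], [0, 0, 0], [0, 0, 0], [0, 0, 0], [0, 0, 0], [0, 0, 0]], claw=[0.0878, 0.0878, 0.0878, 0.0878, 0.0878, 0.0878, 0.0878, 0.0878, 0.0878, 0.0878, 0.0878, 0.0878, 0.0878, 0.0878, 0.0878])

```text
time: 10.73
tool_pos: [0.6018, -0.1239, 0.1803]
orientation: [0.108, 0.699, -0.108, 0.699]
ft_force: [-0.4, 0.4, 0.8]
opening: 0.997
```

```bash
python3 - <<'E'
from workcell import r
from h import *
plan(r.observe(),[(605,-121,180,None)])
p=r.get_image("wrist")
i=p["img"].copy()
def ring(x,y,z,rad,col):
    pts=[proj(p,(x/1000+rad*np.cos(t),y/1000+rad*np.sin(t),z)) for t in np.linspace(0,6.283,40)]
    cv2.polylines(i,[np.int32(pts)],True,col,1)
ring(605,-121,.052,.018,(0,0,255));ring(605,-121,.0,.018,(0,255,0));ring(605,-121,.062,.009,(255,0,255))
print(proj(p,(.605,-.121,.062)))
cv2.imwrite("pics/w2.png",i)
t=r.get_image("top");cv2.imwrite("pics/t2.png",cv2.resize(t["img"][120:300,150:490],(800,424),interpolation=cv2.INTER_CUBIC))
E
```

```text
pos [ 601.8 -123.9  180.3] tilt 0.02 jaw 72.4 q6 -90.0 F [-0.4  0.4  0.8] open mm 87.7 t 10.7
turn about tool x 0  shift 0.3 3.7 2.2
[328.59087874 197.65937208]
```

View pics/w2.png

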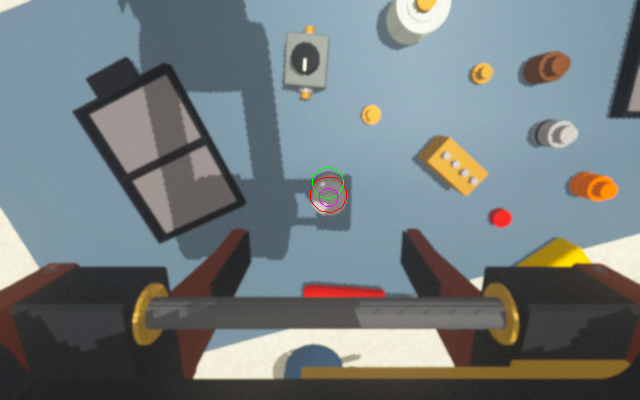

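View pics/t2.png

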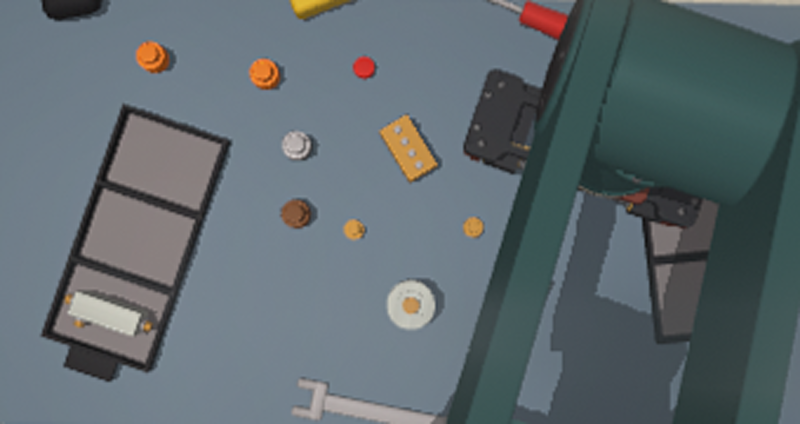

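The coupler stands in the bay next to the tab. The wrist view shows my predicted rings on the tall load at (328,195). I'm going down on it, with the TCP to 18 mm.

>>> play_rows(translation=[[0.03, 0.0037, 0.0022], [0.03, 0, 0], [0.03, 0, 0], [0.03, 0, 0], [0.03, 0, 0], [0.012, 0, 0], [0, 0, 0], [0, 0, 0], [0, 0, 0], [0, 0, 0], [0, 0, 0], [0, 0, 0], [0, 0, 0], [0, 0, 0], [0, 0, 0], [0, 0, 0], [0, 0, 0], [0, 0, 0]], dr=[[0, 0, 0], [0, 0, 0], [0, 0, 0], [0, 0, 0], [0, 0, 0], [0, 0, 0], [0, 0, 0], [0, 0, 0], [0, 0, 0], [0, 0, 0], [0, 0, 0], [0, 0, 0], [0, 0, 0], [0, 0, 0], [0, 0, 0], [0, 0, 0], [0, 0, 0], [0, 0, 0]], claw=[0.0878, 0.0878, 0.0878, 0.0878, 0.0878, 0.0878, 0.0878, 0.025, 0.025, 0.025, 0.025, 0.025, 0.025, 0.025, 0.025, 0.025, 0.025, 0.025], grip_force=20)

```text
time: 12.33
tool_pos: [0.6047, -0.1194, 0.0181]
orientation: [0.107, 0.699, -0.107, 0.699]
ft_force: [-0.3, -1.3, 3.7]
opening: 0.392
```

```bash
python3 - <<'E'
from workcell import r
from h import *
o=r.observe();x,y,z=o["tool_pos"]*1000
plan(o,[(x,y,100,None),(528,276.8,100,None),(528,276.8,z+4,None)])
E
```

```text
pos [ 604.7 -119.4   18.1] tilt 0.01 jaw 72.5 q6 -90.0 F [-0.3 -1.3  3.7] open mm 34.5 t 12.3
turn about tool x 0  shift -81.9 0.0 0.0
turn about tool x 0  shift 0.0 354.9 -192.2
turn about tool x 0  shift 77.9 0.0 0.0
```

>>> play_rows(translation=[[-0.015, 0, 0], [-0.033, 0, 0], [-0.034, 0, 0], [0, 0.0296, -0.016], [0, 0.0296, -0.016], [0, 0.0296, -0.016], [0, 0.0296, -0.016], [0, 0.0296, -0.016], [0, 0.0296, -0.016], [0, 0.0296, -0.016], [0, 0.0296, -0.016], [0, 0.0296, -0.016], [0, 0.0296, -0.016], [0, 0.0296, -0.016], [0, 0.0293, -0.016], [0, 0, 0], [0, 0, 0]], dr=[[0, 0, 0], [0, 0, 0], [0, 0, 0], [0, 0, 0], [0, 0, 0], [0, 0, 0], [0, 0, 0], [0, 0, 0], [0, 0, 0], [0, 0, 0], [0, 0, 0], [0, 0, 0], [0, 0, 0], [0, 0, 0], [0, 0, 0], [0, 0, 0], [0, 0, 0]], claw=[0.025, 0.025, 0.025, 0.025, 0.025, 0.025, 0.025, 0.025, 0.025, 0.025, 0.025, 0.025, 0.025, 0.025, 0.025, 0.025, 0.025])

```text
time: 13.75
tool_pos: [0.5272, 0.2785, 0.0995]
orientation: [0.106, 0.699, -0.106, 0.699]
ft_force: [0.9, -0.4, -1.6]
opening: 0.39
```

```bash
python3 - <<'E'
from workcell import r
from h import *
o=r.observe()
plan(o,[(528,276.8,24,None)])
p=r.get_image("wrist");cv2.imwrite("pics/w3.png",p["img"])
E
```

```text
pos [527.2 278.5  99.5] tilt 0.04 jaw 72.7 q6 -52.0 F [ 0.9 -0.4 -1.6] open mm 34.4 t 13.8
turn about tool x 0  shift 75.5 -1.4 1.2
```

View pics/w3.png

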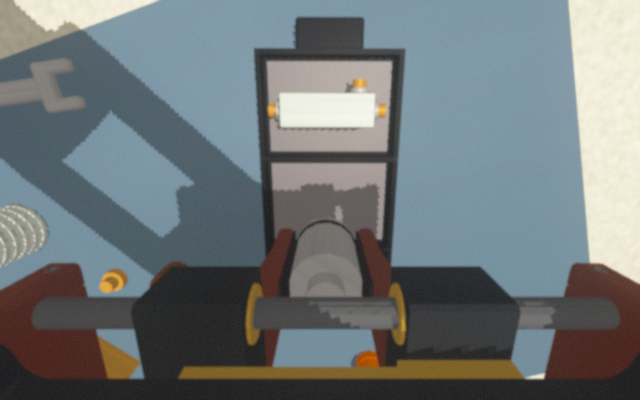

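The tall load hangs upright between the pads at (325,260), over the middle bay. Lower it.

>>> play_rows(translation=[[0.03, -0.0007, 0.001], [0.03, 0, 0], [0.012, 0, 0], [0.002, 0, 0], [0, 0, 0]], dr=[[0, 0, 0], [0, 0, 0], [0, 0, 0], [0, 0, 0], [0, 0, 0]], claw=[0.025, 0.025, 0.025, 0.025, 0.025])

```text
time: 14.22
tool_pos: [0.5284, 0.2747, 0.0254]
orientation: [0.108, 0.7, -0.108, 0.698]
ft_force: [0.1, -0.3, -0.8]
opening: 0.396
```

>>> play_rows(translation=[[0.001, 0, 0], [0.001, 0, 0], [0, 0, 0]], dr=[[0, 0, 0], [0, 0, 0], [0, 0, 0]], claw=[0.025, 0.025, 0.025])

```text
time: 14.47
tool_pos: [0.5299, 0.2762, 0.0252]
orientation: [0.108, 0.698, -0.107, 0.7]
ft_force: [1.0, -0.6, -0.8]
opening: 0.395
```

>>> play_rows(translation=[[0.001, 0, 0], [0, 0, 0]], dr=[[0, 0, 0], [0, 0, 0]], claw=[0.025, 0.025])

```text
time: 14.63
tool_pos: [0.5292, 0.2762, 0.0236]
orientation: [0.108, 0.699, -0.107, 0.699]
ft_force: [-0.4, 0.1, -1.2]
opening: 0.389
```

>>> play_rows(translation=[[0.001, 0, 0], [0, 0, 0]], dr=[[0, 0, 0], [0, 0, 0]], claw=[0.025, 0.025])

```text
time: 14.8
tool_pos: [0.5289, 0.2761, 0.0221]
orientation: [0.107, 0.699, -0.107, 0.699]
ft_force: [-0.6, -0.2, 0.2]
opening: 0.392
```

>>> play_rows(translation=[[0.0007, 0, 0], [0, 0, 0]], dr=[[0, 0, 0], [0, 0, 0]], claw=[0.025, 0.025])

```text
time: 14.97
tool_pos: [0.529, 0.2761, 0.0221]
orientation: [0.107, 0.699, -0.107, 0.699]
ft_force: [-1.5, -0.5, 6.9]
opening: 0.392
```

>>> play_rows(translation=[[0, 0, 0], [0, 0, 0], [0, 0, 0], [0, 0, 0], [-0.01, 0, 0], [-0.03, 0, 0], [-0.03, 0, 0], [-0.03, 0, 0], [-0.008, 0, 0], [-0.008, 0, 0], [-0.008, 0, 0], [-0.008, 0, 0], [-0.008, 0, 0], [-0.008, 0, 0], [-0.008, 0, 0], [0, 0, 0]], dr=[[0, 0, 0], [0, 0, 0], [0, 0, 0], [0, 0, 0], [0, 0, 0], [0, 0, 0], [0, 0, 0], [0, 0, 0], [-7.1, 0, 0], [-7.1, 0, 0], [-7.1, 0, 0], [-7.1, 0, 0], [-7.1, 0, 0], [-7.1, 0, 0], [-7.1, 0, 0], [0, 0, 0]], claw=[0.06, 0.06, 0.06, 0.06, 0.06, 0.06, 0.06, 0.06, 0.0878, 0.0878, 0.0878, 0.0878, 0.0878, 0.0878, 0.0878, 0.0878])

```text
time: 16.3
tool_pos: [0.5299, 0.2763, 0.1796]
orientation: [-0.198, 0.678, 0.198, 0.68]
ft_force: [-0.6, 0.0, 0.4]
opening: 1.0
```

```bash
python3 - <<'E'
from workcell import r
from h import *
plan(r.observe(),[(622,9,180,None)])
E
```

```text
pos [529.9 276.3 179.6] tilt 0.19 jaw 122.5 q6 -102.0 F [-0.6  0.   0.4] open mm 88.0 t 16.3
turn about tool x 0  shift -0.4 -275.0 -65.8
```

>>> play_rows(translation=[[0, -0.0306, -0.0073], [0, -0.0306, -0.0073], [0, -0.0306, -0.0073], [0, -0.0306, -0.0073], [0, -0.0306, -0.0073], [0, -0.0306, -0.0073], [0, -0.0306, -0.0073], [0, -0.0306, -0.0073], [0, -0.0302, -0.0073], [0, 0, 0], [0, 0, 0]], dr=[[0, 0, 0], [0, 0, 0], [0, 0, 0], [0, 0, 0], [0, 0, 0], [0, 0, 0], [0, 0, 0], [0, 0, 0], [0, 0, 0], [0, 0, 0], [0, 0, 0]], claw=[0.0878, 0.0878, 0.0878, 0.0878, 0.0878, 0.0878, 0.0878, 0.0878, 0.0878, 0.0878, 0.0878])

```text
time: 17.22
tool_pos: [0.6201, 0.0068, 0.1771]
orientation: [-0.194, 0.68, 0.194, 0.68]
ft_force: [-0.8, 0.8, 0.3]
opening: 1.003
```

```bash
python3 - <<'E'
from workcell import r
from h import *
plan(r.observe(),[(622,9,180,122.4)])
p=r.get_image("wrist")
i=p["img"].copy()
C=np.array([622,9]);a=np.radians(32.4);u=np.array([np.cos(a),np.sin(a)]);v=np.array([-u[1],u[0]])
for z,col in((.036,(0,0,255)),(0,(0,255,0))):
    pts=[proj(p,np.append((C+u*sx*29+v*sy*16)/1000,z)) for sx,sy in((1,1),(1,-1),(-1,-1),(-1,1))]
    cv2.polylines(i,[np.int32(pts)],True,col,1)
cv2.imwrite("pics/w4.png",cv2.resize(i[80:260,200:460],(780,540)))
E
```

```text
pos [620.1   6.8 177.1] tilt 0.02 jaw 121.9 q6 -128.0 F [-0.8  0.8  0.3] open mm 88.2 t 17.2
turn about tool x -0.5  shift -2.9 0.9 2.8
```

View pics/w4.png

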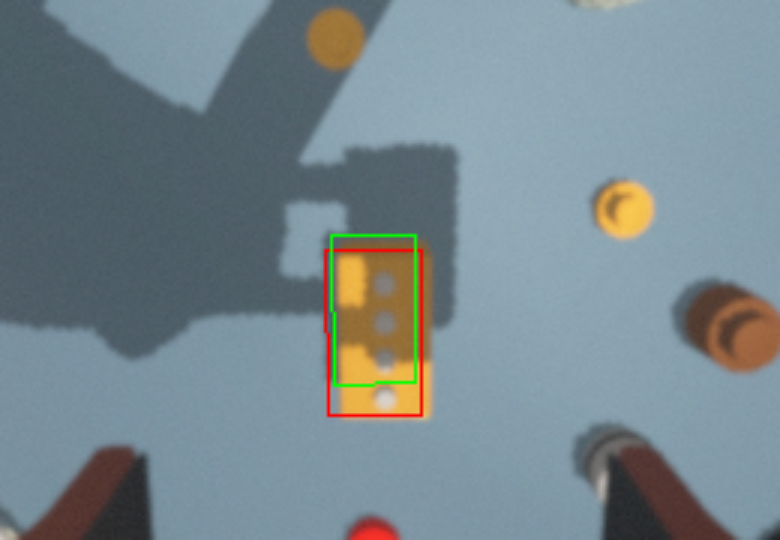

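The filter (335–430 × 250–415 in the enlarged crop) sits about 3 mm to the right of my prediction, so I'll shift by +4 mm in tool y and grip.

>>> play_rows(translation=[[0.03, 0.0038, 0.0028], [0.03, 0, 0], [0.03, 0, 0], [0.03, 0, 0], [0.03, 0, 0], [0.015, 0, 0], [0.005, 0, 0], [0, 0, 0], [0, 0, 0], [0, 0, 0], [0, 0, 0], [0, 0, 0], [0, 0, 0], [0, 0, 0], [0, 0, 0], [0, 0, 0], [0, 0, 0], [0, 0, 0]], dr=[[-0.5, 0, 0], [0, 0, 0], [0, 0, 0], [0, 0, 0], [0, 0, 0], [0, 0, 0], [0, 0, 0], [0, 0, 0], [0, 0, 0], [0, 0, 0], [0, 0, 0], [0, 0, 0], [0, 0, 0], [0, 0, 0], [0, 0, 0], [0, 0, 0], [0, 0, 0], [0, 0, 0]], claw=[0.0878, 0.0878, 0.0878, 0.0878, 0.0878, 0.0878, 0.0878, 0.022, 0.022, 0.022, 0.022, 0.022, 0.022, 0.022, 0.022, 0.022, 0.022, 0.022])

```text
time: 18.77
tool_pos: [0.6207, 0.0127, 0.0076]
orientation: [-0.199, 0.678, 0.199, 0.679]
ft_force: [-0.2, -0.9, 3.1]
opening: 0.363
```

```bash
python3 - <<'E'
from workcell import r
from h import *
o=r.observe();x,y,z=o["tool_pos"]*1000
plan(o,[(x,y,95,72.5),(604,253,95,None),(604,253,z+4,None)])
E
```

```text
pos [620.7  12.7   7.6] tilt 0.05 jaw 122.7 q6 -128.0 F [-0.2 -0.9  3.1] open mm 31.9 t 18.8
turn about tool x 50.2  shift -87.4 0.0 0.0
turn about tool x 0  shift 0.0 224.1 -88.2
turn about tool x 0  shift 83.4 0.0 0.0
```

>>> play_rows(translation=[[-0.012, 0, 0], [-0.037, 0, 0], [-0.038, 0, 0], [0, 0, 0], [0, 0, 0], [0, 0, 0], [0, 0, 0], [0, 0, 0], [0, 0, 0], [0, 0, 0], [0, 0.028, -0.011], [0, 0.028, -0.011], [0, 0.028, -0.011], [0, 0.028, -0.011], [0, 0.028, -0.011], [0, 0.028, -0.011], [0, 0.028, -0.011], [0, 0.028, -0.011], [0, 0, 0], [0, 0, 0]], dr=[[0, 0, 0], [0, 0, 0], [0, 0, 0], [7.15, 0, 0], [7.15, 0, 0], [7.15, 0, 0], [7.15, 0, 0], [7.15, 0, 0], [7.15, 0, 0], [7.15, 0, 0], [0, 0, 0], [0, 0, 0], [0, 0, 0], [0, 0, 0], [0, 0, 0], [0, 0, 0], [0, 0, 0], [0, 0, 0], [0, 0, 0], [0, 0, 0]], claw=[0.022, 0.022, 0.022, 0.022, 0.022, 0.022, 0.022, 0.022, 0.022, 0.022, 0.022, 0.022, 0.022, 0.022, 0.022, 0.022, 0.022, 0.022, 0.022, 0.022])

```text
time: 20.43
tool_pos: [0.602, 0.2547, 0.0944]
orientation: [0.105, 0.699, -0.106, 0.699]
ft_force: [0.0, -0.3, -1.7]
opening: 0.362
```

```bash
python3 - <<'E'
from workcell import r
from h import *
plan(r.observe(),[(604,253,12,72.5)])
E
```

```text
pos [602.  254.7  94.4] tilt 0.05 jaw 72.8 q6 -56.0 F [ 0.  -0.3 -1.7] open mm 31.8 t 20.4
turn about tool x 0.3  shift 82.4 -1.0 2.4
```

>>> play_rows(translation=[[0.03, -0.001, 0.002], [0.03, 0, 0], [0.015, 0, 0], [0.003, 0, 0], [0.002, 0, 0], [0, 0, 0]], dr=[[0, 0, 0], [0, 0, 0], [0, 0, 0], [0, 0, 0], [0, 0, 0], [0, 0, 0]], claw=[0.022, 0.022, 0.022, 0.022, 0.022, 0.022])

```text
time: 20.93
tool_pos: [0.605, 0.2509, 0.0148]
orientation: [0.107, 0.699, -0.107, 0.699]
ft_force: [-0.2, 0.2, -2.2]
opening: 0.368
```

>>> play_rows(translation=[[0.001, 0, 0], [0.0008, 0, 0], [0, 0, 0]], dr=[[0, 0, 0], [0, 0, 0], [0, 0, 0]], claw=[0.022, 0.022, 0.022])

```text
time: 21.18
tool_pos: [0.6053, 0.2516, 0.0136]
orientation: [0.107, 0.698, -0.106, 0.7]
ft_force: [1.0, -0.2, -1.8]
opening: 0.365
```

>>> play_rows(translation=[[0.0008, 0, 0], [0, 0, 0]], dr=[[0, 0, 0], [0, 0, 0]], claw=[0.022, 0.022])

```text
time: 21.35
tool_pos: [0.6048, 0.2516, 0.0121]
orientation: [0.107, 0.699, -0.106, 0.699]
ft_force: [-0.4, 0.3, -1.7]
opening: 0.362
```

>>> play_rows(translation=[[0.0007, 0, 0], [0, 0, 0]], dr=[[0, 0, 0], [0, 0, 0]], claw=[0.022, 0.022])

```text
time: 21.52
tool_pos: [0.6048, 0.2516, 0.0116]
orientation: [0.107, 0.699, -0.106, 0.699]
ft_force: [-0.7, 0.6, 3.3]
opening: 0.362
```

>>> play_rows(translation=[[0.0004, 0, 0], [0, 0, 0]], dr=[[0, 0, 0], [0, 0, 0]], claw=[0.022, 0.022])

```text
time: 21.68
tool_pos: [0.6049, 0.2517, 0.0116]
orientation: [0.107, 0.699, -0.106, 0.699]
ft_force: [-2.6, -0.9, 6.4]
opening: 0.362
```

>>> play_rows(translation=[[0, 0, 0], [0, 0, 0], [0, 0, 0], [0, 0, 0], [-0.01, 0, 0], [-0.03, 0, 0], [-0.03, 0, 0], [-0.03, 0, 0], [-0.03, 0, 0], [-0.03, 0, 0], [-0.008, 0, 0]], dr=[[0, 0, 0], [0, 0, 0], [0, 0, 0], [0, 0, 0], [0, 0, 0], [0, 0, 0], [0, 0, 0], [0, 0, 0], [0, 0, 0], [2.4, 0, 0], [2.4, 0, 0]], claw=[0.05, 0.05, 0.05, 0.05, 0.05, 0.05, 0.0878, 0.0878, 0.0878, 0.0878, 0.0878])

```text
time: 22.6
tool_pos: [0.6073, 0.2524, 0.1849]
orientation: [0.138, 0.691, -0.135, 0.696]
ft_force: [-0.8, -0.7, -0.2]
opening: 0.914
```

```bash
python3 - <<'E'
from workcell import r
from h import *
plan(r.observe(),[(479,-106,180,None)])
E
```

```text
pos [607.3 252.4 184.9] tilt 0.48 jaw 67.8 q6 -51.0 F [-0.8 -0.7 -0.2] open mm 80.5 t 22.6
turn about tool x 0  shift 4.9 -380.3 16.8
```

>>> play_rows(translation=[[0, -0.0316, 0.0014], [0, -0.0317, 0.0014], [0, -0.0317, 0.0014], [0, -0.0317, 0.0014], [0, -0.0317, 0.0014], [0, -0.0317, 0.0014], [0, -0.0317, 0.0014], [0, -0.0317, 0.0014], [0, -0.0317, 0.0014], [0, -0.0317, 0.0014], [0, -0.0317, 0.0014], [0, -0.0317, 0.0014], [0, 0, 0], [0, 0, 0]], dr=[[0, 0, 0], [0, 0, 0], [0, 0, 0], [0, 0, 0], [0, 0, 0], [0, 0, 0], [0, 0, 0], [0, 0, 0], [0, 0, 0], [0, 0, 0], [0, 0, 0], [0, 0, 0], [0, 0, 0], [0, 0, 0]], claw=[0.0878, 0.0878, 0.0878, 0.0878, 0.0878, 0.0878, 0.0878, 0.0878, 0.0878, 0.0878, 0.0878, 0.0878, 0.0878, 0.0878])

```text
time: 23.77
tool_pos: [0.4767, -0.1083, 0.1792]
orientation: [0.137, 0.693, -0.137, 0.694]
ft_force: [0.9, -0.3, 1.0]
opening: 0.997
```

```bash
python3 - <<'E'
from workcell import r
from h import *
plan(r.observe(),[(479,-106,9,68)])
p=r.get_image("wrist")
i=p["img"].copy()
C=np.array([479,-106]);a=np.radians(-22);u=np.array([np.cos(a),np.sin(a)]);v=np.array([-u[1],u[0]])
for z,col in((.034,(0,0,255)),(0,(0,255,0))):
    pts=[proj(p,np.append((C+u*sx*23+v*sy*20)/1000,z)) for sx,sy in((1,1),(1,-1),(-1,-1),(-1,1))]
    cv2.polylines(i,[np.int32(pts)],True,col,1)
cv2.imwrite("pics/w5.png",cv2.resize(i[80:260,200:460],(780,540)))
E
```

```text
pos [ 476.7 -108.3  179.2] tilt 0.04 jaw 67.7 q6 -89.0 F [ 0.9 -0.3  1. ] open mm 87.8 t 23.8
turn about tool x -0.3  shift 170.2 3.0 1.3
```

View pics/w5.png

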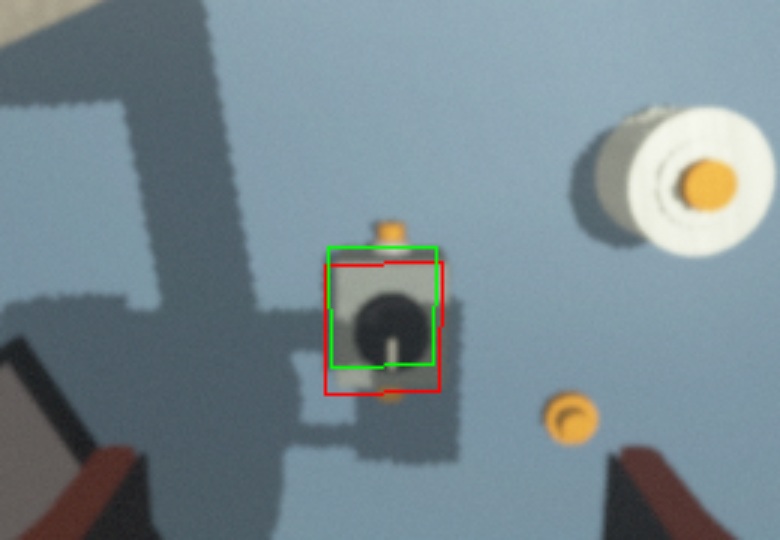

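The step attenuator (330–445 × 250–395) is about 2 mm right of my prediction, and its angle is right. Shift by +4.5 mm in tool y and go down.

>>> play_rows(translation=[[0.03, 0.0045, 0.0013], [0.03, 0, 0], [0.03, 0, 0], [0.03, 0, 0], [0.03, 0, 0], [0.015, 0, 0], [0.005, 0, 0], [0, 0, 0], [0, 0, 0], [0, 0, 0], [0, 0, 0], [0, 0, 0], [0, 0, 0], [0, 0, 0], [0, 0, 0], [0, 0, 0], [0, 0, 0]], dr=[[0, 0, 0], [0, 0, 0], [0, 0, 0], [0, 0, 0], [0, 0, 0], [0, 0, 0], [0, 0, 0], [0, 0, 0], [0, 0, 0], [0, 0, 0], [0, 0, 0], [0, 0, 0], [0, 0, 0], [0, 0, 0], [0, 0, 0], [0, 0, 0], [0, 0, 0]], claw=[0.0878, 0.0878, 0.0878, 0.0878, 0.0878, 0.0878, 0.0878, 0.03, 0.03, 0.03, 0.03, 0.03, 0.03, 0.03, 0.03, 0.03, 0.03])

```text
time: 25.23
tool_pos: [0.48, -0.1036, 0.009]
orientation: [0.136, 0.694, -0.136, 0.694]
ft_force: [-1.1, 0.5, 4.9]
opening: 0.457
```

```bash
python3 - <<'E'
from workcell import r
from h import *
o=r.observe();x,y,z=o["tool_pos"]*1000
plan(o,[(x,y,85,97),(483.3,-289.8,85,None),(483.3,-289.8,z+4,None)])
E
```

```text
pos [ 480.  -103.6    9. ] tilt 0.03 jaw 67.9 q6 -88.0 F [-1.1  0.5  4.9] open mm 40.2 t 25.2
turn about tool x -29.1  shift -76.0 0.0 0.0
turn about tool x 0  shift 0.0 -185.2 -19.4
turn about tool x 0  shift 72.0 0.0 0.0
```

>>> play_rows(translation=[[-0.012, 0, 0], [-0.032, 0, 0], [-0.032, 0, 0], [0, 0, 0], [0, 0, 0], [0, 0, 0], [0, 0, 0], [0, 0, 0], [0, -0.0309, -0.0033], [0, -0.0309, -0.0032], [0, -0.0309, -0.0032], [0, -0.0309, -0.0032], [0, -0.0309, -0.0032], [0, -0.0307, -0.0033], [0, 0, 0], [0, 0, 0]], dr=[[0, 0, 0], [0, 0, 0], [0, 0, 0], [-5.8, 0, 0], [-5.8, 0, 0], [-5.8, 0, 0], [-5.8, 0, 0], [-5.9, 0, 0], [0, 0, 0], [0, 0, 0], [0, 0, 0], [0, 0, 0], [0, 0, 0], [0, 0, 0], [0, 0, 0], [0, 0, 0]], claw=[0.03, 0.03, 0.03, 0.03, 0.03, 0.03, 0.03, 0.03, 0.03, 0.03, 0.03, 0.03, 0.03, 0.03, 0.03, 0.03])

```text
time: 26.57
tool_pos: [0.4827, -0.2911, 0.0841]
orientation: [-0.042, 0.706, 0.042, 0.706]
ft_force: [-1.0, 0.7, -2.3]
opening: 0.454
```

```bash
python3 - <<'E'
from workcell import r
from h import *
plan(r.observe(),[(483.3,-289.8,13,97)])
p=r.get_image("wrist")
i=p["img"].copy()
a=np.radians(7);u=np.array([np.cos(a),np.sin(a)]);v=np.array([-u[1],u[0]])
for C in((483.3,-289.8),(562.4,-280.5)):
    pts=[proj(p,np.append((C+u*sx*38+v*sy*52)/1000,.016)) for sx,sy in((1,1),(1,-1),(-1,-1),(-1,1))]
    cv2.polylines(i,[np.int32(pts)],True,(0,0,255),1)
cv2.imwrite("pics/w6.png",i)
E
```

```text
pos [ 482.7 -291.1   84.1] tilt 0.02 jaw 96.8 q6 -135.0 F [-1.   0.7 -2.3] open mm 39.9 t 26.6
turn about tool x -0.2  shift 71.1 1.2 0.7
```

View pics/w6.png

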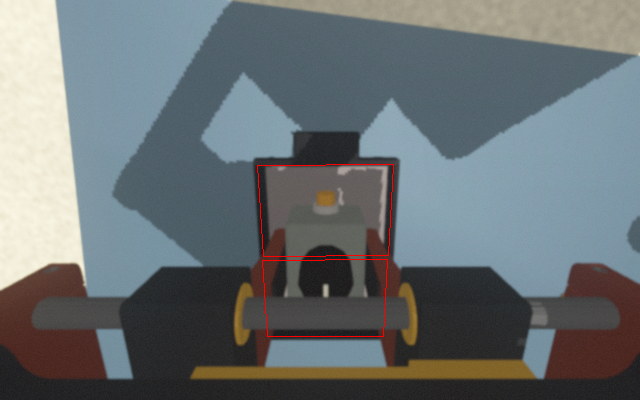

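The predicted bay outline (257–395 × 165–258) lies on the tray's inner edges, and the attenuator is held square over the first bay. Lower it.

>>> play_rows(translation=[[0.03, 0.001, 0.0007], [0.025, 0, 0], [0.01, 0, 0], [0.002, 0, 0], [0.001, 0, 0], [0, 0, 0]], dr=[[0, 0, 0], [0, 0, 0], [0, 0, 0], [0, 0, 0], [0, 0, 0], [0, 0, 0]], claw=[0.03, 0.03, 0.03, 0.03, 0.03, 0.03])

```text
time: 27.12
tool_pos: [0.4841, -0.2883, 0.0172]
orientation: [-0.043, 0.706, 0.043, 0.706]
ft_force: [0.0, 0.2, -2.7]
opening: 0.451
```

>>> play_rows(translation=[[0.001, 0, 0], [0.001, 0, 0], [0, 0, 0]], dr=[[0, 0, 0], [0, 0, 0], [0, 0, 0]], claw=[0.03, 0.03, 0.03])

```text
time: 27.37
tool_pos: [0.4841, -0.2889, 0.0153]
orientation: [-0.043, 0.705, 0.043, 0.706]
ft_force: [0.0, 0.4, -1.9]
opening: 0.46
```

>>> play_rows(translation=[[0.0008, 0, 0], [0, 0, 0]], dr=[[0, 0, 0], [0, 0, 0]], claw=[0.03, 0.03])

```text
time: 27.53
tool_pos: [0.4837, -0.2887, 0.014]
orientation: [-0.043, 0.706, 0.043, 0.706]
ft_force: [0.5, -0.5, -2.0]
opening: 0.455
```

>>> play_rows(translation=[[0.001, 0, 0], [0, 0, 0]], dr=[[0, 0, 0], [0, 0, 0]], claw=[0.03, 0.03])

```text
time: 27.7
tool_pos: [0.4838, -0.2887, 0.013]
orientation: [-0.043, 0.706, 0.043, 0.706]
ft_force: [-0.4, 0.4, 0.3]
opening: 0.46
```

>>> play_rows(translation=[[0.0005, 0, 0], [0, 0, 0]], dr=[[0, 0, 0], [0, 0, 0]], claw=[0.03, 0.03])

```text
time: 27.87
tool_pos: [0.4838, -0.2887, 0.013]
orientation: [-0.043, 0.706, 0.043, 0.706]
ft_force: [-1.5, 0.3, 7.1]
opening: 0.457
```

>>> play_rows(translation=[[0, 0, 0], [0, 0, 0], [0, 0, 0], [0, 0, 0], [-0.01, 0, 0], [-0.03, 0, 0], [-0.03, 0, 0], [-0.03, 0, 0], [-0.03, 0, 0], [-0.03, 0, 0], [-0.007, 0, 0], [0, 0, 0]], dr=[[0, 0, 0], [0, 0, 0], [0, 0, 0], [0, 0, 0], [0, 0, 0], [0, 0, 0], [0, 0, 0], [0, 0, 0], [0, 0, 0], [0, 0, 0], [0, 0, 0], [0, 0, 0]], claw=[0.058, 0.058, 0.058, 0.058, 0.058, 0.058, 0.0878, 0.0878, 0.0878, 0.0878, 0.0878, 0.0878])

```text
time: 28.87
tool_pos: [0.4852, -0.2897, 0.1825]
orientation: [-0.044, 0.704, 0.042, 0.707]
ft_force: [-0.1, -0.5, -1.2]
opening: 0.998
```

```bash
python3 - <<'E'
from workcell import r
from h import *
plan(r.observe(),[(623,119,180,None)])
E
```

```text
pos [ 485.2 -289.7  182.5] tilt 0.35 jaw 97.0 q6 -135.0 F [-0.1 -0.5 -1.2] open mm 87.8 t 28.9
turn about tool x 0  shift 2.5 389.0 186.4
```

431 mm in 13 rows.

>>> play_rows(translation=[[0, 0.0299, 0.0143], [0, 0.0299, 0.0143], [0, 0.0299, 0.0143], [0, 0.0299, 0.0143], [0, 0.0299, 0.0143], [0, 0.0299, 0.0143], [0, 0.0299, 0.0143], [0, 0.0299, 0.0143], [0, 0.0299, 0.0143], [0, 0.0299, 0.0143], [0, 0.0299, 0.0143], [0, 0.0299, 0.0143], [0, 0.0302, 0.0148], [0, 0, 0], [0, 0, 0]], dr=[[0, 0, 0], [0, 0, 0], [0, 0, 0], [0, 0, 0], [0, 0, 0], [0, 0, 0], [0, 0, 0], [0, 0, 0], [0, 0, 0], [0, 0, 0], [0, 0, 0], [0, 0, 0], [0, 0, 0], [0, 0, 0], [0, 0, 0]], claw=[0.0878, 0.0878, 0.0878, 0.0878, 0.0878, 0.0878, 0.0878, 0.0878, 0.0878, 0.0878, 0.0878, 0.0878, 0.0878, 0.0878, 0.0878])

```text
time: 30.12
tool_pos: [0.6204, 0.1217, 0.1772]
orientation: [-0.044, 0.707, 0.044, 0.705]
ft_force: [0.4, 0.1, 0.1]
opening: 1.0
```

```bash
python3 - <<'E'
from workcell import r
from h import *
plan(r.observe(),[(623,119,7,None)])
p=r.get_image("wrist")
i=p["img"].copy()
def ring(x,y,z,rad,col):
    pts=[proj(p,(x/1000+rad*np.cos(t),y/1000+rad*np.sin(t),z)) for t in np.linspace(0,6.283,40)]
    cv2.polylines(i,[np.int32(pts)],True,col,1)
ring(623,119,.026,.014,(0,0,255));ring(623,119,.036,.009,(255,0,255))
cv2.imwrite("pics/w7.png",cv2.resize(i[80:260,200:460],(780,540)))
E
```

```text
pos [620.4 121.7 177.2] tilt 0.18 jaw 97.1 q6 -92.0 F [0.4 0.1 0.1] open mm 88.0 t 30.1
turn about tool x 0  shift 170.2 -2.9 2.2
```

View pics/w7.png

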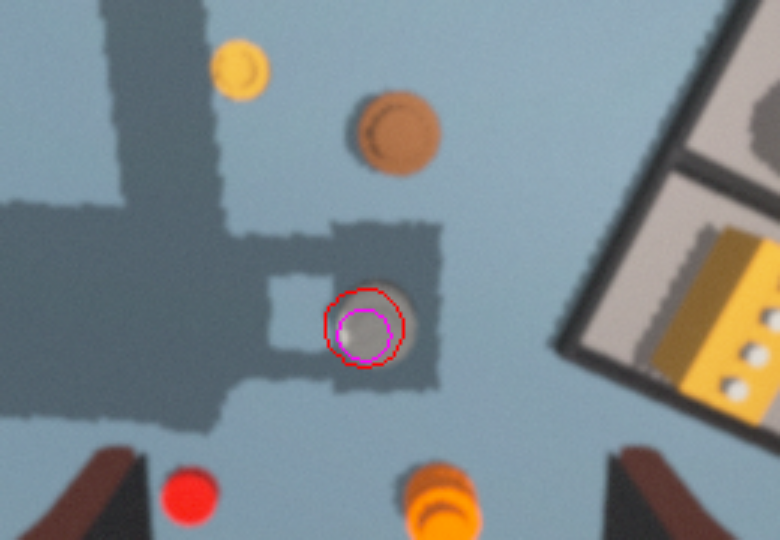

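The short load's centre is near (372,325) in the crop, about 2.5 mm right of my prediction. The tray corner at (555,345) is only about 60 mm to the right, so I'm narrowing the jaws to 56 mm before going down.

>>> play_rows(translation=[[0.01, -0.0006, 0.0013], [0.02, 0, 0], [0.02, 0, 0], [0.02, 0, 0], [0.02, 0, 0], [0.02, 0, 0], [0.02, 0, 0], [0.02, 0, 0], [0.012, 0, 0], [0.006, 0, 0], [0.004, 0, 0], [0, 0, 0], [0, 0, 0], [0, 0, 0], [0, 0, 0], [0, 0, 0], [0, 0, 0], [0, 0, 0], [0, 0, 0], [0, 0, 0]], dr=[[0, 0, 0], [0, 0, 0], [0, 0, 0], [0, 0, 0], [0, 0, 0], [0, 0, 0], [0, 0, 0], [0, 0, 0], [0, 0, 0], [0, 0, 0], [0, 0, 0], [0, 0, 0], [0, 0, 0], [0, 0, 0], [0, 0, 0], [0, 0, 0], [0, 0, 0], [0, 0, 0], [0, 0, 0], [0, 0, 0]], claw=[0.056, 0.056, 0.056, 0.056, 0.056, 0.056, 0.056, 0.056, 0.056, 0.056, 0.056, 0.056, 0.02, 0.02, 0.02, 0.02, 0.02, 0.02, 0.02, 0.02])

```text
time: 31.83
tool_pos: [0.6232, 0.12, 0.0079]
orientation: [-0.043, 0.705, 0.043, 0.706]
ft_force: [-0.6, 0.4, 5.0]
opening: 0.301
```

```bash
python3 - <<'E'
from workcell import r
from h import *
o=r.observe();x,y,z=o["tool_pos"]*1000
plan(o,[(x,y,100,97),(562.4,-280.5,100,None),(562.4,-280.5,z+4,None)])
E
```

```text
pos [623.2 120.    7.9] tilt 0.06 jaw 97.0 q6 -92.0 F [-0.6  0.4  5. ] open mm 26.5 t 31.8
turn about tool x -0.0  shift -92.1 0.0 0.0
turn about tool x 0  shift 0.0 -390.1 -109.2
turn about tool x 0  shift 88.1 0.0 0.0
```

>>> play_rows(translation=[[-0.014, 0, 0], [-0.039, 0, 0], [-0.039, 0, 0], [0, -0.0325, -0.0091], [0, -0.0325, -0.0091], [0, -0.0325, -0.0091], [0, -0.0325, -0.0091], [0, -0.0325, -0.0091], [0, -0.0325, -0.0091], [0, -0.0325, -0.0091], [0, -0.0325, -0.0091], [0, -0.0325, -0.0091], [0, -0.0325, -0.0091], [0, -0.0325, -0.0091], [0, -0.0325, -0.0091], [0, 0, 0], [0, 0, 0]], dr=[[0, 0, 0], [0, 0, 0], [0, 0, 0], [0, 0, 0], [0, 0, 0], [0, 0, 0], [0, 0, 0], [0, 0, 0], [0, 0, 0], [0, 0, 0], [0, 0, 0], [0, 0, 0], [0, 0, 0], [0, 0, 0], [0, 0, 0], [0, 0, 0], [0, 0, 0]], claw=[0.02, 0.02, 0.02, 0.02, 0.02, 0.02, 0.02, 0.02, 0.02, 0.02, 0.02, 0.02, 0.02, 0.02, 0.02, 0.02, 0.02])

```text
time: 33.25
tool_pos: [0.5611, -0.2825, 0.0988]
orientation: [-0.042, 0.706, 0.042, 0.706]
ft_force: [-0.3, 1.9, -0.8]
opening: 0.303
```

```bash
python3 - <<'E'
from workcell import r
from h import *
plan(r.observe(),[(562.4,-280.5,12,97)])
p=r.get_image("wrist");cv2.imwrite("pics/w8.png",p["img"])
E
```

```text
pos [ 561.1 -282.5   98.8] tilt 0.02 jaw 96.8 q6 -130.0 F [-0.3  1.9 -0.8] open mm 26.7 t 33.2
turn about tool x -0.2  shift 86.8 1.8 1.6
```

View pics/w8.png

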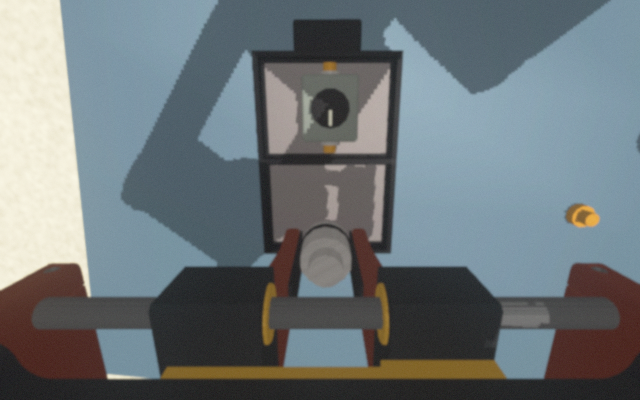

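The attenuator stands square in the first bay at (330,107). The short load is held upright at (325,255), over the second bay. Lower it.

>>> play_rows(translation=[[0.03, 0.0015, 0.0015], [0.03, 0, 0], [0.018, 0, 0], [0.004, 0, 0], [0.001, 0, 0], [0, 0, 0]], dr=[[0, 0, 0], [0, 0, 0], [0, 0, 0], [0, 0, 0], [0, 0, 0], [0, 0, 0]], claw=[0.02, 0.02, 0.02, 0.02, 0.02, 0.02])

```text
time: 33.8
tool_pos: [0.5635, -0.2781, 0.0167]
orientation: [-0.043, 0.706, 0.043, 0.706]
ft_force: [0.3, 0.6, -0.4]
opening: 0.302
```

>>> play_rows(translation=[[0.001, 0, 0], [0.001, 0, 0], [0, 0, 0]], dr=[[0, 0, 0], [0, 0, 0], [0, 0, 0]], claw=[0.02, 0.02, 0.02])

```text
time: 34.05
tool_pos: [0.5637, -0.2792, 0.0153]
orientation: [-0.043, 0.705, 0.043, 0.706]
ft_force: [-0.5, -0.9, -0.5]
opening: 0.302
```

>>> play_rows(translation=[[0.001, 0, 0], [0, 0, 0]], dr=[[0, 0, 0], [0, 0, 0]], claw=[0.02, 0.02])

```text
time: 34.22
tool_pos: [0.5632, -0.2791, 0.0137]
orientation: [-0.043, 0.706, 0.043, 0.706]
ft_force: [0.3, -0.2, -0.1]
opening: 0.304
```

>>> play_rows(translation=[[0.001, 0, 0], [0, 0, 0]], dr=[[0, 0, 0], [0, 0, 0]], claw=[0.02, 0.02])

```text
time: 34.38
tool_pos: [0.5629, -0.279, 0.0122]
orientation: [-0.043, 0.706, 0.043, 0.706]
ft_force: [0.0, 0.2, -0.2]
opening: 0.309
```

>>> play_rows(translation=[[0.0007, 0, 0], [0, 0, 0]], dr=[[0, 0, 0], [0, 0, 0]], claw=[0.02, 0.02])

```text
time: 34.55
tool_pos: [0.563, -0.279, 0.0119]
orientation: [-0.043, 0.706, 0.043, 0.706]
ft_force: [-0.2, 0.8, 3.0]
opening: 0.304
```

Contact felt. Release, rise, and move the arm out of the trays' view.

>>> play_rows(translation=[[0, 0, 0], [0, 0, 0], [0, 0, 0], [0, 0, 0], [-0.01, 0, 0], [-0.03, 0, 0], [-0.03, 0, 0], [-0.03, 0, 0], [-0.03, 0, 0], [-0.03, 0, 0], [0, 0.0323, -0.0087], [0, 0.0323, -0.0087], [0, 0.0323, -0.0087], [0, 0.0323, -0.0087], [0, 0.0323, -0.0087], [0, 0.0323, -0.0087], [0, 0.0323, -0.0087], [0, 0.0323, -0.0087], [0, 0.0323, -0.0087], [0, 0, 0]], dr=[[0, 0, 0], [0, 0, 0], [0, 0, 0], [0, 0, 0], [0, 0, 0], [0, 0, 0], [0, 0, 0], [0, 0, 0], [0, 0, 0], [0, 0, 0], [0, 0, 0], [0, 0, 0], [0, 0, 0], [0, 0, 0], [0, 0, 0], [0, 0, 0], [0, 0, 0], [0, 0, 0], [0, 0, 0], [0, 0, 0]], claw=[0.048, 0.048, 0.048, 0.048, 0.048, 0.048, 0.048, 0.048, 0.048, 0.048, 0.048, 0.048, 0.048, 0.048, 0.048, 0.048, 0.048, 0.048, 0.048, 0.048])

```text
time: 36.22
tool_pos: [0.4462, 0.0045, 0.1718]
orientation: [-0.043, 0.707, 0.045, 0.705]
ft_force: [-0.4, 0.2, 0.8]
opening: 0.544
```

>>> play_rows(translation=[[0, 0, 0], [0, 0, 0], [0, 0, 0]], dr=[[0, 0, 0], [0, 0, 0], [0, 0, 0]], claw=[0.048, 0.048, 0.048])

```text
time: 36.47
tool_pos: [0.451, -0.0009, 0.1721]
orientation: [-0.043, 0.705, 0.043, 0.706]
ft_force: [0.5, 0.7, 0.5]
opening: 0.542
```

```bash
python3 - <<'E'
from workcell import r
from h import *
plan(r.observe(),[])
a=r.get_image("top")["img"][120:300,150:490];b=r.get_image("scene")["img"][80:400,180:550]
cv2.imwrite("pics/fa.png",np.vstack([cv2.resize(a,(560,296),interpolation=2),cv2.resize(b,(560,300),interpolation=2)]))
E
```

```text
pos [451.   -0.9 172.1] tilt 0.08 jaw 96.9 q6 -106.0 F [0.5 0.7 0.5] open mm 47.7 t 36.5
```

View pics/fa.png

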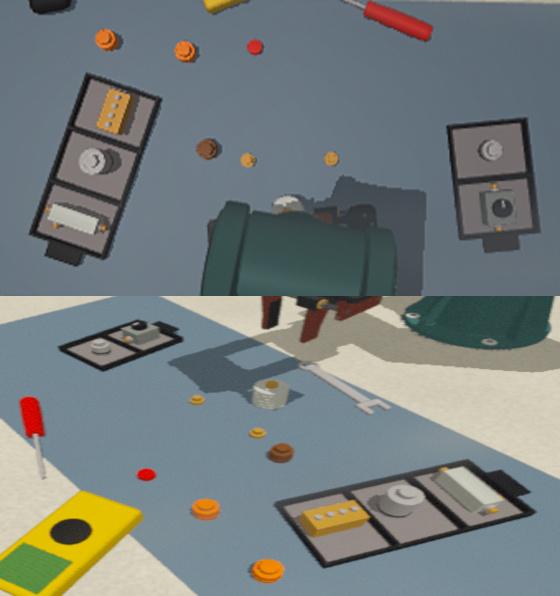

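All five parts stand in the right bays. In the top half: coupler (75,218), tall load (93,160), filter (115,110), attenuator (500,208), short load (490,150). The finned attenuator is still standing at (287,205), and nothing is touching the robot, so I'm handing in.

```bash
python3 -c "
from workcell import r
print(r.close_job())"
```

```text
the job is handed in; nothing more can be done
None
```

I made up both kits and handed the job in at about 36.5 s on the robot's clock. The parts went in the order you listed. Each one was lowered until the wrist force showed it resting on the bay floor, at 7 N or less, and only then released.

- **Three-bay tray, from the tab:** directional coupler, tall load, cavity filter.
- **Two-bay tray, from the tab:** step attenuator, short load (the silver one; the brown and orange look-alikes were not touched).

The last top and scene pictures showed all five parts upright in their bays. The finned attenuator was still standing on the mat, and the gripper was open and clear of everything. In the top picture the arm partly hid the finned attenuator, but the scene picture showed it clearly.

One reading disagreed: the two loads gripped about 1.5 mm narrower than their stated diameters (34.5 and 26.5 mm instead of 36 and 28). Both were held upright with no slip seen. No other check failed.

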